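# Ease the stone box down the narrow sloping rails to the spring stop

## Task

Without lifting it, slide the smoked acrylic stone box off the cork top of the drawer cabinet and down onto the two narrow sloping brass rails above the chute, outlet end first, centred and square on the rails. Ease it on, by feel and without ramming it, until its nose has pushed the sprung plate of the stop fully in, then let go so that it stays there; leave the porcelain cup, tweezers, loupe and rose quartz where they are.

Things in the scene. Friction and masses are not known exactly. Their poses are not given: they have to be found in the camera images.
- stand: Fixed teak drawer cabinet, 200 x 240 x 170 mm high, with two narrow brass rails bolted to it, and below these a brass chute that leads to the cup. Origin on the desk surface, 170 mm straight below the middle of the brink (the deck edge where the rails begin). x points level towards the cup (downhill), y across the rails, z up.
- deck (a point): Middle of the cabinet's level cork deck, at its surface, 170 mm above the desk. The deck spans x -200 to 0 mm and y -120 to +120 mm in the stand's frame and has no rim.
- rails: Two fixed brass rails, 195 mm long, falling at 15 degrees from the brink. Origin at the middle of the brink, at deck height, flush with the rail tops; x downhill along the rails, y across, z square off the plane of their tops. Each is 10 mm wide, its middle 17 mm either side of the centre line (44 mm over both). Beside them open air to the desk; ties reach 16 mm below the rail tops.
- stop_plate (a joint): How far (m) the stop's sprung chrome plate is pushed in: 0 free, 0.008 fully in, light spring (0.5 to 1.1 N) and then solid. Plate 44 mm wide, 14 mm high, square across the rails. It sits on a dark steel saddle clamped on the rails; where is not reported and differs each time: the free plate's face is 130 to 166 mm down the slope from the brink, so see it or feel for it.
- box: Closed smoked-acrylic stone box, 110 (x) x 96 (y) x 36 mm high, 0.28 to 0.52 kg, too wide to grip from above. Origin at the centre of its underside; z up, +x to the outlet end (brass shutter and lid tab). Starts on the deck, outlet roughly towards the rails. Friction holds it on the rails, even against the stop's spring; it tips onto them by itself when its middle passes the brink.
- box_front (a point): Point on the box: middle of the bottom edge of its outlet end (55 mm ahead of the box origin).
- cup: White porcelain cup, 74 mm across, 52 mm high, loose, under the lower end of the chute. Origin at the centre of its foot.
- tweezers: Black steel tweezers, 166 mm long, 8 mm high, lying on the desk beside the rails. Origin near the middle of the length, on the desk; x along the length towards the points.
- quartz: Rose quartz tumbled stone, about 68 by 46 by 34 mm, lying on the desk beside the rails. Origin under its centre.
- loupe: Chrome folding loupe, opened, about 90 mm long, 23 mm high, lying on the desk beside the rails. Origin under its middle, on the desk; x along its length towards the lens.
Things that resemble listed ones, but are neither listed nor needed, are in the scene too. What is meant by the box is not blue, and is the smaller of those in its own colour.

How it is judged:
By the outcome, as a careful person would: the job done as asked, in the order asked, and still so for the second after the job is handed in, with the robot touching nothing.
It also fails if it takes over 72 s, if anything falls off the work surface, if the arm or the gripper's body presses on something with over 40 N, if the wrist force passes 120 N, or if a joint passes its speed limit or range.

## Robot

A 6-joint arm with a two-finger parallel gripper is mounted at the origin on the work surface. World frame = base frame: x ahead of the robot, y to its left, z up, the work surface at z = 0. Lengths are in m, angles in degrees, forces in N, time in s.
With the tool pointing down it reaches from about 0.35 to 0.925 m from the base axis. Payload 6.4 kg.
Tool frame: the origin (TCP) lies at the very end of the fingers, on their centre line; the grasp point (between the pads) lies 19 mm behind it (grip_depth is the distance from the TCP to the grasp point, in m); z points along the fingers, y is the line along which they close (so a half turn about z gives the same grasp; the last joint's range is limited). The gripper opens to 94 mm and grips with 3 to 60 N. Pads are 16 mm wide; open, the fingers measure 119 mm over their backs; the gripper's body (75 mm by 177 mm) begins 78 mm behind the grasp point.
Start: joints at [-79.246, 14.043, 89.255, -0, 76.702, -9.975], TCP at [0.23, -0.608, 0.205] pointing down, gripper open.
Joint ranges: [-179.41, 179.41], [-58.25, 129.5], [7.25, 145.43], [-54.29, 234.29], [11.92, 165.04], [-157.13, 157.13]. Speed limits (degrees/s): [147.25, 147.25, 180, 180, 180, 180].

## Interface

Orientations are given as [roll, pitch, yaw] about the fixed x, y, z axes, in that order (R = Rz(yaw) Ry(pitch) Rx(roll)).
In Python, from workcell import * gives the robot as it stands.
- The arm moves only by the tool play_rows, never from a script. Its arguments are lists of equal length, an entry for each row: "translation": the shift along the tool's x, y, z each as a share of 200 mm, from -1 to 1, a list of three; "delta_rot": the turn, a rotation vector about the tool's x, y, z each as a share of pi/2 rad, from -1 to 1, a list of three; "hand": the finger opening in mm, from 0 to 94. In form: {"translation": [[x, y, z], ...], "delta_rot": [[ax, ay, az], ...], "hand": [hand, ...]}. A call has 1 to 10 rows; each row is the pose to reach, as a shift and turn from the pose commanded when the call began, along the tool's axes at that moment; what a row does not reach only later rows make up. A row lasts 1/10 s, in which the tool goes at most 50 mm and 8.59 degrees, less where a joint would pass 70% of its speed; a pose out of reach is approached as far as the arm can. A call with a number of a shift or a turn outside -1 to 1 is refused whole. A call with a gripper value outside its range is refused whole. The fingers move at their own pace and stop on an object; "squeeze" is the grip in N (left out, the last holds). Time passes only in rows, so rows that repeat a pose let the fingers close. It gives the time, the measured TCP pose, the force, the opening and the grip force at its end, in the units of the state.
- read_state(): the state, without advancing time (a new reading comes with each control period).
- grab_frame(name): name is "scene" or "top" or "wrist"; returns a dict with "image" (400x640x3 uint8, red, green, blue), "range_z" (400x640 float32, m along the optical axis (not along the pixel's ray), 0 where there is no reading), "vfov" (degrees; the focal length in pixels is half the picture's height over the tangent of half this angle, whatever the lens; pixels are square), "cx", "cy" (the principal point, pixels), "k1" (the pictures are not rectified: a ray, as slopes to the right and down, at radius r is drawn at 1 + k1 r^2 times it, then the intrinsics apply), "extrinsics" (4x4, takes a point from camera to world coordinates). Camera axes: x right, y down, z forward; pixel columns grow to the right and rows downward; lengths in m; the calibration is good to about 2 mm. A picture is of the moment at which its call begins.
- close_job(): hands the job in; it is judged then, once.
Trained networks look in a picture, given as the dict that the camera call returned (one of the last four; its "shot" number tells which), for a name from the list of things; names that differ only in an ending like _2 or _b are one class to them, and where a whole thing is asked for, a point or a joint stands for the part that bears it (a point fixed in the world has none). Each returns a list of dicts, best first, with "confidence" (0 to 1); they miss things now and then, are a little off and sometimes report something else, mostly with a low value. They report only what shows in the picture. A call takes as long as a camera call. They do not tell look-alikes from the thing itself.
- spot_in(picture, name): "bbox" ([left, top, right, bottom] as shares, 0 to 1, of the picture: columns of its width, rows of its height, round what is visible of it).
- landmark_of(picture, name): "centre" ([row, column] as shares, 0 to 1, of the picture: columns of its width, rows of its height: a listed point, or the origin of a listed thing).
The state is a dict: "time_s": time; "joints": joint angles; "joint_velocities": joint speeds; "effort": joint torques, N m; "position": TCP position; "eef_rot": TCP orientation; "wrist_force": force on the tool from outside, world axes, zero at the start; "ft_torque": the same for the moment, N m; "opening": finger opening in m; "grip_force": force on a finger pad.
Only numpy, scipy, OpenCV 4.12 (cv2) and the standard library are available. Lean on these libraries where they do the work, as an engineer would, in place of code of your own. Each camera call takes 0.05 s, during which the arm holds its last target. There are 200 camera calls.

## Working session

There is one attempt and no reset: what is moved stays moved. The work goes in short steps, Python scripts to look and compute and a tool call to move; the robot and the scene stay as the last step left them, time stands still between calls to the robot, and variables do not carry over. Pictures are saved under pics/ and viewed, at most 10 in all, crops included, and the job is handed in when it is done.

Besides the shell and the picture viewer there is one more tool, called after "Emit:" in YAML: its name, and indented under it one key for each argument. play_rows: Moves the arm, as the interface text tells. Its arguments: {"type":"object","properties":{"translation":{"type":"array"},"delta_rot":{"type":"array"},"hand":{"type":"array"},"squeeze":{"type":"number"}},"required":["translation","delta_rot","hand"]}

```bash
mkdir -p pics
cat > h.py <<'E'
from workcell import *
import numpy as np, cv2
def f(p): return 200/np.tan(np.radians(p["vfov"]/2))
def pt(p,r,c,z=None,rng=None):
    """world point at pixel row r, col c: by range, or by plane z"""
    F=f(p);d=np.array([(c-p["cx"])/F,(r-p["cy"])/F]);s=d.copy()
    for _ in range(20): s=d/(1+p["k1"]*(s@s))
    E=np.array(p["extrinsics"]);ray=E[:3,:3]@np.array([s[0],s[1],1]);o=E[:3,3]
    t=(z-o[2])/ray[2] if z is not None else (rng or p["range_z"][int(r),int(c)])
    return o+t*ray
def px(p,X):
    E=np.array(p["extrinsics"]);q=E[:3,:3].T@(np.array(X)-E[:3,3]);s=q[:2]/q[2];s=s*(1+p["k1"]*(s@s));return s[1]*f(p)+p["cy"],s[0]*f(p)+p["cx"]
def cloud(p):
    F=f(p);v,u=np.mgrid[0:400,0:640];d=np.stack([(u-p["cx"])/F,(v-p["cy"])/F],-1);s=d.copy()
    for _ in range(20): s=d/(1+p["k1"]*(s**2).sum(-1,keepdims=True))
    q=np.concatenate([s,np.ones(s.shape[:2]+(1,))],-1)*p["range_z"][...,None]
    E=np.array(p["extrinsics"]);return q@E[:3,:3].T+E[:3,3]
def save(n,im): cv2.imwrite("pics/"+n+".png",np.ascontiguousarray(im[...,::-1]))
E
python3 - <<'E'
from h import *
st=read_state();print(st["position"],st["eef_rot"],st["wrist_force"])
ims=[]
for n in("top","scene"):
    p=grab_frame(n);ims.append(p["image"]);print(n,np.round(p["extrinsics"],3).tolist(),p["vfov"],p["k1"])
    for t in("box","stand","deck","rails","stop_plate","box_front","cup","quartz","loupe","tweezers"):
        for d in landmark_of(p,t)[:3]:
            r,c=d["centre"][0]*400,d["centre"][1]*640
            print(t,round(d["confidence"],2),round(r),round(c),np.round(pt(p,min(r,399),min(c,639)),3))
    save(n,p["image"])
E
```

```text
[ 0.22996072 -0.60730726  0.20435114] [-1.79890384e+02 -1.91781356e-02  2.07297221e+01] [-0.16269492  0.6491091   0.04572253]
top [[0.028, -0.996, 0.084, 0.501], [-0.999, -0.027, 0.019, 0.035], [-0.017, -0.085, -0.996, 1.291], [0.0, 0.0, 0.0, 1.0]] 48.2321069268326 -0.009039359349566772
box 0.85 279 462 [ 0.385 -0.318  0.051]
box 0.79 130 341 [0.796 0.023 0.035]
box 0.6 224 381 [ 0.528 -0.079  0.204]
stand 0.8 228 334 [0.517 0.034 0.003]
deck 0.83 211 375 [ 0.557 -0.063  0.211]
rails 0.65 225 334 [0.524 0.036 0.002]Traceback (most recent call last):
  File "<stdin>", line 7, in <module>
ValueError: it knows: box, box_front, cup, deck, loupe, quartz, rails, stand, tweezers
```

Run:
```python
from h import *
for n in("top","scene"):
    p=grab_frame(n);print(n,np.round(p["extrinsics"],3).tolist(),p["vfov"],p["k1"])
    for t in("box","stand","deck","rails","box_front","cup","quartz","loupe","tweezers"):
        for d in landmark_of(p,t)[:3]:
            r,c=d["centre"][0]*400,d["centre"][1]*640
            print(t,round(d["confidence"],2),round(r),round(c),np.round(pt(p,min(r,399),min(c,639)),3))
    save(n,p["image"])
    np.save(n+"_c.npy",cloud(p)); np.save(n+".npy",p,allow_pickle=True)
```

```text
top [[0.028, -0.996, 0.084, 0.501], [-0.999, -0.027, 0.019, 0.035], [-0.017, -0.085, -0.996, 1.291], [0.0, 0.0, 0.0, 1.0]] 48.2321069268326 -0.009039359349566772
box 0.97 278 461 [ 0.388 -0.316  0.053]
box 0.81 128 340 [0.8   0.026 0.037]
box 0.63 224 379 [ 0.527 -0.074  0.206]
stand 0.85 228 335 [0.515 0.032 0.006]
deck 0.57 211 375 [ 0.557 -0.063  0.205]
rails 0.93 226 335 [0.522 0.032 0.002]
rails 0.65 271 325 [0.395 0.056 0.026]
box_front 0.89 113 331 [0.844 0.053 0.038]
box_front 0.78 255 460 [ 0.451 -0.314  0.049]
box_front 0.74 200 280 [0.592 0.193 0.001]
cup 0.89 249 239 [0.451 0.293 0.065]
quartz 0.83 282 285 [0.362 0.167 0.029]
quartz 0.41 214 375 [ 0.551 -0.063  0.208]
loupe 0.71 272 323 [0.393 0.062 0.025]
tweezers 0.69 270 321 [0.397 0.069 0.012]
tweezers 0.49 200 282 [ 0.594  0.188 -0.002]
tweezers 0.33 225 336 [ 0.525  0.029 -0.001]
scene [[-0.732, 0.574, -0.368, 0.989], [0.682, 0.619, -0.39, 0.479], [0.004, -0.537, -0.844, 1.089], [0.0, 0.0, 0.0, 1.0]] 51.71607570328685 0.008466697361009395
box 0.95 277 260 [0.816 0.047 0.038]
box 0.72 129 294 [ 0.406 -0.292  0.048]
box 0.68 164 304 [ 0.556 -0.061  0.203]
stand 0.55 214 331 [0.537 0.03  0.028]
deck 0.77 170 304 [ 0.568 -0.045  0.204]
rails 0.81 183 335 [0.517 0.024 0.168]
box_front 0.92 174 319 [ 0.533 -0.024  0.175]
box_front 0.88 142 277 [ 0.46  -0.319 -0.002]
box_front 0.71 292 249 [0.863 0.047 0.001]
cup 0.57 258 418 [0.445 0.297 0.007]
quartz 0.6 217 404 [0.374 0.181 0.012]
quartz 0.54 181 334 [0.518 0.021 0.171]
loupe 0.64 202 366 [0.483 0.111 0.132]
tweezers 0.7 269 356 [ 0.596  0.2   -0.   ]
```

View pics/top.png

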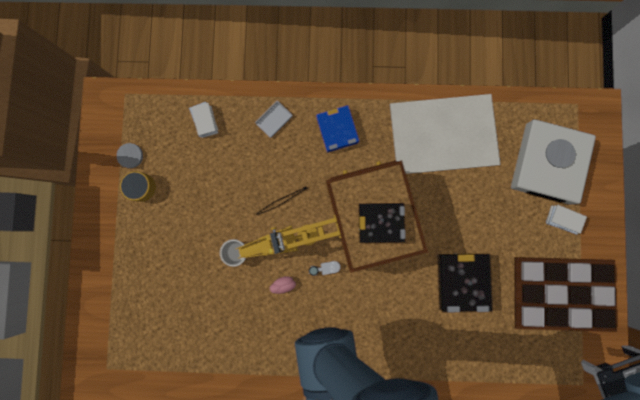

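View pics/scene.png

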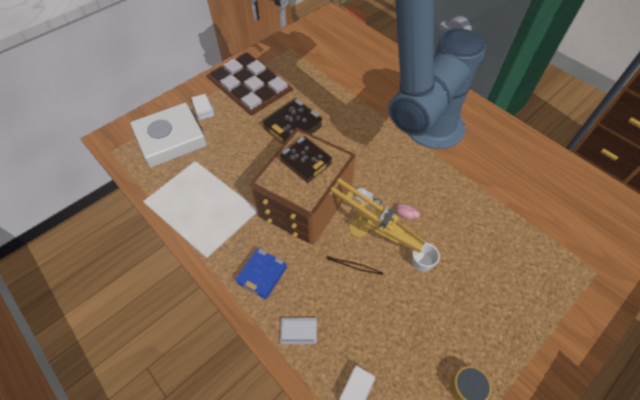

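Candidates for the box in the top view:
- Smoked box on the deck at (row 223, col 383). This fits: it's not blue, and it's the smaller of the two smoked ones.
- Smoked box on the desk at (282, 465), which is larger.
- Blue box at (128, 338).

Next I'll measure and confirm with a crop.

Run:
```python
from h import *
for n in("top","scene"):
    p=np.load(n+".npy",allow_pickle=True).item();C=np.load(n+"_c.npy")
    roi=(C[...,0]>.38)&(C[...,0]<.72)&(C[...,1]>-.25)&(C[...,1]<.1)
    deck=roi&(abs(C[...,2]-.17)<.012);top=roi&(C[...,2]>.195)&(C[...,2]<.225)
    print(n,"z deck",np.median(C[deck][:,2]),deck.sum(),"z top",np.median(C[top][:,2]),top.sum())
    for nm,m in(("deck+top",deck|top),("top",top)):
        m=cv2.morphologyEx(m.astype(np.uint8),cv2.MORPH_OPEN,np.ones((7,7),np.uint8))
        k,l,s,_=cv2.connectedComponentsWithStats(m);i=1+s[1:,4].argmax()
        P=C[l==i][:,:2]; r=cv2.minAreaRect((P*1000).astype(np.float32));print(nm,r,np.round(cv2.boxPoints(r)).tolist())
    big=(C[...,1]<-.2)&(C[...,2]>.03)&(C[...,2]<.08)&(C[...,0]>.3)&(C[...,0]<.5)&(C[...,1]>-.42)
    print("lookalike",cv2.minAreaRect((C[big][:,:2]*1000).astype(np.float32)))
    # rails: brass, z .1-.17
    hsv=cv2.cvtColor(p["image"],cv2.COLOR_RGB2HSV)
    r=(C[...,1]>-.02)&(C[...,1]<.26)&(C[...,0]>.4)&(C[...,0]<.56)&(C[...,2]>.06)&(C[...,2]<.185)
    P=C[r]; print("rails pts",len(P)); np.save(n+"_r.npy",P)
    u=np.array([np.cos(np.radians(104)),np.sin(np.radians(104))])
t=np.load("top.npy",allow_pickle=True).item()["image"];s=np.load("scene.npy",allow_pickle=True).item()["image"]
a=cv2.resize(t[150:320,215:500],None,fx=2.8,fy=2.8,interpolation=2)[:,:798];save("cropt",a)
b=cv2.resize(s[120:280,230:450],None,fx=3.6,fy=3.6,interpolation=2);save("crops",b)
```

```text
top z deck 0.17090461876471874 6085 z top 0.20697097306704093 1832
deck+top ((549.919677734375, -68.03163146972656), (245.18724060058594, 204.1309356689453), 16.232133865356445) [[404.0, -4.0], [461.0, -200.0], [696.0, -132.0], [639.0, 64.0]]
top ((530.5960083007812, -81.1751708984375), (94.66815948486328, 111.86634826660156), 1.5603591203689575) [[482.0, -27.0], [485.0, -138.0], [579.0, -136.0], [576.0, -24.0]]
lookalike ((377.349365234375, -329.2807922363281), (154.54119873046875, 138.7633819580078), 1.7844085693359375)
rails pts 2330
scene z deck 0.16944173820084785 4029 z top 0.20538310070270038 1196
deck+top ((550.8179931640625, -66.99795532226562), (248.79640197753906, 210.10719299316406), 16.012741088867188) [[402.0, -0.0], [460.0, -202.0], [699.0, -134.0], [641.0, 68.0]]
top ((533.0297241210938, -81.21541595458984), (97.67484283447266, 110.20809936523438), 2.596766948699951) [[482.0, -28.0], [487.0, -138.0], [584.0, -134.0], [579.0, -24.0]]
lookalike ((380.02569580078125, -331.3547668457031), (160.5659637451172, 139.420654296875), 2.463191509246826)
rails pts 2549
```

View pics/cropt.png

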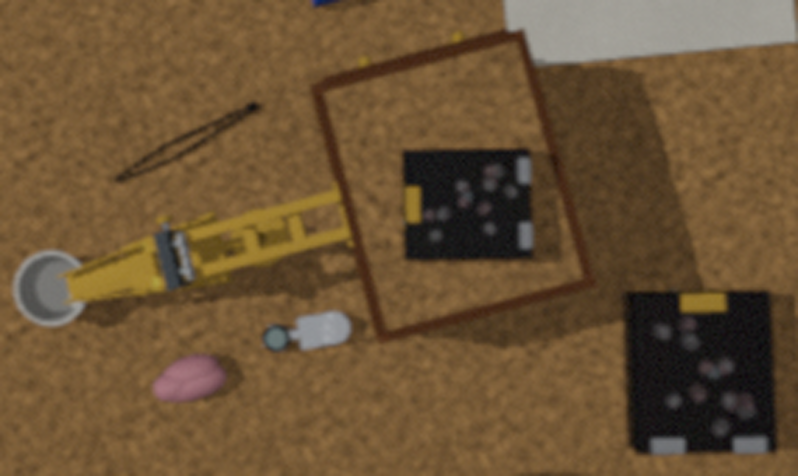

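View pics/crops.png

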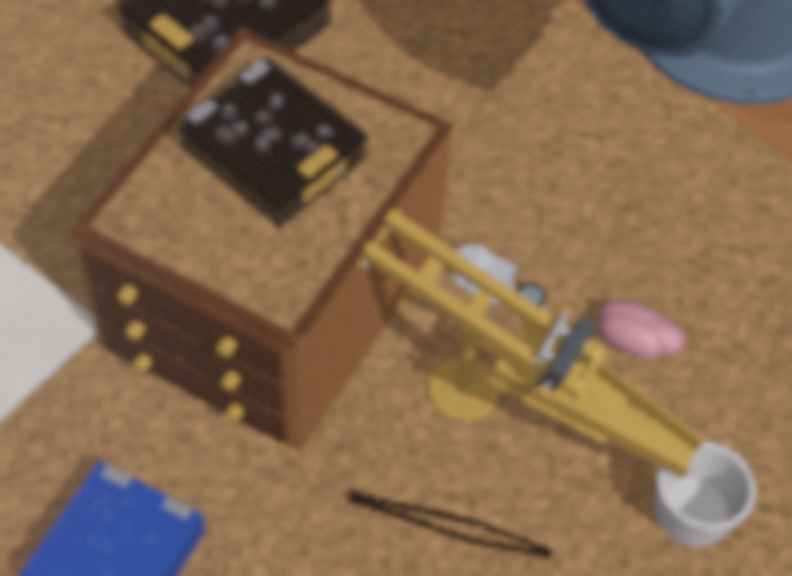

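The crops confirm it. The deck box (cropt cols 405–530, rows 150–260) is smoked and clearly smaller than the one at (630–775, 292–452), and its brass shutter faces the rails at (412, 204). The stop saddle with its chrome plate is at cropt (175, 255).

In the stand frame (yaw about 106°, brink at about (0.523, 0.029)), the box is at (-108, +22) mm and turned -14°. The plan is to push its near side with both fingers to square and centre it, then push from behind.

Emit:
play_rows:
  translation:
    - [0,0,-0.15]
    - [0,0,-0.35]
    - [0.1,-0.1,-0.35]
    - [0.24,-0.25,-0.35]
    - [0.4,-0.41,-0.35]
    - [0.56,-0.57,-0.35]
    - [0.7,-0.72,-0.35]
    - [0.82,-0.85,-0.35]
    - [0.91,-0.94,-0.35]
    - [0.96,-0.99,-0.35]
  delta_rot:
    - [0,0,0]
    - [0,0,0]
    - [0,0,0]
    - [0,0,0]
    - [0,0,0]
    - [0,0,0]
    - [0,0,0]
    - [0,0,0]
    - [0,0,0]
    - [0,0,0]
  hand: [64,64,64,64,64,64,64,64,64,64]

```text
time_s: 2.25
position: [0.3402, -0.3532, 0.2757]
eef_rot: [180.0, -0.0, 20.8]
wrist_force: [0.2, -0.1, 0.0]
opening: 0.0639
grip_force: 0.0
```

Emit:
play_rows:
  translation:
    - [0.05,-0.05,0]
    - [0.15,-0.16,0]
    - [0.3,-0.31,0]
    - [0.46,-0.47,0]
    - [0.6,-0.62,0]
    - [0.73,-0.75,0]
    - [0.83,-0.86,0]
    - [0.91,-0.94,0]
    - [0.96,-0.99,0]
    - [0.96,-0.99,0]
  delta_rot:
    - [0,0,0]
    - [0,0,0.01]
    - [0,0,0.02]
    - [0,0,0.03]
    - [0,0,0.04]
    - [0,0,0.05]
    - [0,0,0.051]
    - [0,0,0.051]
    - [0,0,0.051]
    - [0,0,0.051]
  hand: [64,64,64,64,64,64,64,64,64,64]

```text
time_s: 3.25
position: [0.4495, -0.1008, 0.2754]
eef_rot: [-180.0, 0.0, 16.3]
wrist_force: [-0.5, -0.3, -0.5]
opening: 0.0638
grip_force: 0.0
```

```bash
cat >> h.py <<'E'
YAW=106.1; B=np.array([.5227,.0286])
def S(P):
    """world -> stand frame (mm)"""
    P=np.atleast_2d(P);a=np.radians(YAW);d=P[:,:2]-B
    return np.c_[d@[np.cos(a),np.sin(a)],d@[-np.sin(a),np.cos(a)],P[:,2]]*1000
def tell():
    s=read_state();print("t",round(s["time_s"],2),"stand",np.round(S(s["position"])[0],1),"rot",np.round(s["eef_rot"],2),"F",np.round(s["wrist_force"],2),"open",round(s["opening"],4),"J",np.round(s["joints"],0))
E
python3 - <<'E'
from h import *
tell()
for n in("top","scene"):
    P=S(np.load(n+"_r.npy")); c,s=np.cos(np.radians(15)),np.sin(np.radians(15))
    x,z=P[:,0],P[:,2]-170; X=x*c-z*s; Z=x*s+z*c   # rail frame
    y=P[:,1]
    for a in range(0,200,12):
        m=(X>=a)&(X<a+12)&(abs(y)<45)
        t=m&(Z>-5)&(Z<7); u=m&(Z>7)
        print(n,a,t.sum(),np.round([y[t].min(),y[t].max(),np.median(Z[t])],1) if t.sum() else "","above",u.sum(),np.round([X[u].min(),X[u].max(),y[u].min(),y[u].max(),Z[u].max()],0) if u.sum() else "")
E
```

```text
t 3.25 stand [-104.1  106.2  275.4] rot [-1.7999e+02  1.0000e-02  1.6250e+01] F [-0.55 -0.32 -0.53] open 0.0638 J [-27. -16. 111.   0.  84.  47.]
top 0 39 [-18.7  25.1   0.6] above 0 
top 12 37 [-18.2  25.    0.8] above 0 
top 24 35 [-17.8  25.5   1. ] above 0 
top 36 37 [-18.   25.4   0.5] above 0 
top 48 35 [-18.1  25.4   0.8] above 0 
top 60 34 [-17.6  25.3   1. ] above 0 
top 72 39 [-17.8  25.8   0.8] above 0 
top 84 36 [-18.1  25.7   0.5] above 0 
top 96 30 [-17.6  25.7   0.7] above 1 [103. 103.  21.  21.   7.]
top 108 38 [-18.   25.6   0.2] above 0 
top 120 34 [-17.4  26.1   1.3] above 0 
top 132 35 [-17.5  26.    0.8] above 0 
top 144 28 [-16.5  25.9   2.6] above 39 [148. 154. -18.  25.  18.]
top 156 28 [-36.2  29.    1.9] above 103 [156. 168. -32.  31.  23.]
top 168 5 [-35.1 -25.8   0.6] above 44 [168. 174. -22.  31.  22.]
top 180 55 [-17.2  26.4   0.8] above 0 
top 192 4 [ 3.  24.5 -1.9] above 0 
scene 0 33 [-20.8  23.2  -1.6] above 0 
scene 12 36 [-21.5  22.7  -1.9] above 0 
scene 24 34 [-22.   23.4  -1.5] above 0 
scene 36 31 [-19.5  23.9  -1.9] above 0 
scene 48 36 [-21.2  25.   -1.6] above 0 
scene 60 31 [-20.5  23.2  -1.6] above 0 
scene 72 31 [-21.5  24.1  -1.5] above 0 
scene 84 32 [-20.4  23.7  -1.8] above 0 
scene 96 37 [-21.2  24.6  -2. ] above 0 
scene 108 33 [-20.6  23.8  -2. ] above 0 
scene 120 35 [-20.7  24.2  -2. ] above 0 
scene 132 33 [-20.5  24.1  -1.2] above 0 
scene 144 27 [-21.2  23.7  -0.6] above 21 [148. 155. -20.  23.  15.]
scene 156 34 [-38.7  27.5   0.3] above 72 [156. 168. -25.  29.  19.]
scene 168 25 [-39.   22.3  -0.6] above 33 [168. 173. -27.  29.  18.]
scene 180 46 [-20.3  23.1  -1.5] above 0 
scene 192 0  above 0
```

The rails' centre line is about 2.5 mm to +y of my first estimate, so I'm updating the frame. The free plate face is at about 148 mm. Next I'll descend beside the box.

```bash
sed -i 's/^YAW=.*/YAW=106.3; B=np.array([.5203,.0279])/' h.py; python3 -c "
from h import *
tell()"
```

```text
t 3.25 stand [-103.7  104.1  275.4] rot [-1.7999e+02  1.0000e-02  1.6250e+01] F [-0.55 -0.32 -0.53] open 0.0638 J [-27. -16. 111.   0.  84.  47.]
```

Emit:
play_rows:
  translation:
    - [0,0,0.06]
    - [0,0,0.16]
    - [0,0,0.28]
    - [0,0,0.38]
    - [0,0,0.44]
    - [0,0,0.475]
    - [0.02,0,0.475]
    - [0.04,0,0.475]
    - [0.06,0,0.475]
    - [0.08,0,0.475]
  delta_rot:
    - [0,0,0]
    - [0,0,0]
    - [0,0,0]
    - [0,0,0]
    - [0,0,0]
    - [0,0,0]
    - [0,0,0]
    - [0,0,0]
    - [0,0,0]
    - [0,0,0]
  hand: [64,64,64,64,64,64,64,64,64,64]

```text
time_s: 4.25
position: [0.4652, -0.0974, 0.1813]
eef_rot: [179.9, -0.0, 16.1]
wrist_force: [-1.9, -1.6, 0.2]
opening: 0.0639
grip_force: 0.9
```

Emit:
play_rows:
  translation:
    - [0.01,0,0]
    - [0.02,0,0]
    - [0.03,0,0]
    - [0.04,0,0]
    - [0.05,0,0]
    - [0.06,0,0]
    - [0.07,0,0]
    - [0.08,0,0]
    - [0.09,0,0]
    - [0.09,0,0]
  delta_rot:
    - [0,0,0]
    - [0,0,0]
    - [0,0,0]
    - [0,0,0]
    - [0,0,0]
    - [0,0,0]
    - [0,0,0]
    - [0,0,0]
    - [0,0,0]
    - [0,0,0]
  hand: [64,64,64,64,64,64,64,64,64,64]

```text
time_s: 5.25
position: [0.482, -0.092, 0.1805]
eef_rot: [-180.0, -0.0, 16.2]
wrist_force: [-1.3, -0.6, -0.6]
opening: 0.0639
grip_force: 0.2
```

```bash
cat >> h.py <<'E'
def boxfit(n):
    p=grab_frame(n);C=cloud(p)
    m=(C[...,0]>.4)&(C[...,0]<.7)&(C[...,1]>-.2)&(C[...,1]<.2)&(C[...,2]>.19)&(C[...,2]<.215)
    hsv=cv2.cvtColor(p["image"],cv2.COLOR_RGB2HSV)
    m=cv2.morphologyEx(m.astype(np.uint8),cv2.MORPH_OPEN,np.ones((5,5),np.uint8))
    k,l,s,_=cv2.connectedComponentsWithStats(m);i=1+s[1:,4].argmax()
    P=S(C[l==i]);r=cv2.minAreaRect(P[:,:2].astype(np.float32));print(n,s[1:,4],np.round(r[0],1),np.round(r[1],1),round(r[2],1),np.round(P[:,2].mean(),1))
    return p
E
python3 - <<'E'
from h import *
tell()
for n in("top","scene"): p=boxfit(n);save(n+"2",p["image"])
E
```

```text
t 5.25 stand [-104.3   70.4  180.5] rot [-1.7998e+02 -3.0000e-02  1.6150e+01] F [-1.32 -0.56 -0.56] open 0.0639 J [-24.  -6. 113.   0.  73.  50.]
top [1108] [-102.1    2.6] [ 86.  110.6] 83.8 207.0
scene [1246] [-101.5   10.9] [109.2 113.6] 83.5 204.6
```

Emit:
play_rows:
  translation:
    - [0.01,0,0]
    - [0.02,0,0]
    - [0.03,0,0]
    - [0.04,0,0]
    - [0.05,0,0]
    - [0.06,0,0]
    - [0.065,0,0]
    - [0.07,0,0]
    - [0.072,0,0]
    - [0.072,0,0]
  delta_rot:
    - [0,0,0]
    - [0,0,0]
    - [0,0,0]
    - [0,0,0]
    - [0,0,0]
    - [0,0,0]
    - [0,0,0]
    - [0,0,0]
    - [0,0,0]
    - [0,0,0]
  hand: [64,64,64,64,64,64,64,64,64,64]

```text
time_s: 6.35
position: [0.4956, -0.0881, 0.1804]
eef_rot: [-180.0, -0.0, 16.1]
wrist_force: [-0.2, 0.1, -0.4]
opening: 0.0639
grip_force: 0.4
```

Emit:
play_rows:
  translation:
    - [-0.03,0,0]
    - [-0.1,0,0]
    - [-0.2,0,0]
    - [-0.3,0,0]
    - [-0.4,0,0]
    - [-0.4,0,0]
  delta_rot:
    - [0,0,0]
    - [0,0,0]
    - [0,0,0]
    - [0,0,0]
    - [0,0,0]
    - [0,0,0]
  hand: [64,64,64,64,64,64]

```text
time_s: 6.95
position: [0.4175, -0.1106, 0.1804]
eef_rot: [180.0, -0.0, 16.0]
wrist_force: [0.2, 0.1, 0.6]
opening: 0.0642
grip_force: 0.0
```

Run:
```python
from h import *
tell()
for n in("top","scene"): p=boxfit(n);save(n+"3",p["image"])
```

```text
t 6.95 stand [-104.1  137.5  180.4] rot [ 1.7999e+02 -3.0000e-02  1.6040e+01] F [0.19 0.05 0.57] open 0.0642 J [-30. -16. 121.   0.  74.  44.]
top [1764] [-96.8  -1.5] [ 96.  111.4] 89.3 207.0
scene [1255] [-97.3  -3.7] [100.1 112.9] 89.6 204.8
```

Emit:
play_rows:
  translation:
    - [0,0,-0.15]
    - [0,0,-0.3]
    - [0.05,0.02,-0.35]
    - [0.15,0.08,-0.35]
    - [0.27,0.14,-0.35]
    - [0.4,0.21,-0.35]
    - [0.52,0.27,-0.35]
    - [0.62,0.33,-0.35]
    - [0.68,0.36,-0.35]
    - [0.7,0.37,-0.35]
  delta_rot:
    - [0,0,-0.05]
    - [0,0,-0.14]
    - [0,0,-0.23]
    - [0,0,-0.32]
    - [0,0,-0.41]
    - [0,0,-0.5]
    - [0,0,-0.59]
    - [0,0,-0.68]
    - [0,0,-0.77]
    - [0,0,-0.86]
  hand: [64,64,64,64,64,64,64,64,64,64]

```text
time_s: 8.05
position: [0.5757, -0.1424, 0.2498]
eef_rot: [180.0, -0.0, 93.9]
wrist_force: [-0.6, -0.2, -0.0]
opening: 0.0641
grip_force: 0.0
```

Run:
```python
from h import *
tell()
for n in("top","scene"): p=boxfit(n)
```

```text
t 8.05 stand [-179.    -5.4  249.8] rot [ 1.800e+02 -3.000e-02  9.392e+01] F [-0.59 -0.19 -0.04] open 0.0641 J [-25.   5.  95.   0.  80. -29.]
top [1478] [-96.4  -1.5] [ 95.9 110.5] 89.3 206.9
scene [1242] [-97.4  -3.8] [ 99.8 110.8] 88.9 204.6
```

Emit:
play_rows:
  translation:
    - [0,-0.014,0]
    - [0,-0.014,0.05]
    - [0,-0.014,0.15]
    - [0,-0.014,0.25]
    - [0,-0.014,0.32]
    - [0,-0.014,0.35]
    - [0,-0.014,0.35]
  delta_rot:
    - [0,0,-0.07]
    - [0,0,-0.135]
    - [0,0,-0.135]
    - [0,0,-0.135]
    - [0,0,-0.135]
    - [0,0,-0.135]
    - [0,0,-0.135]
  hand: [64,64,64,64,64,64,64]

```text
time_s: 8.85
position: [0.5707, -0.1425, 0.1797]
eef_rot: [-179.9, -0.1, 105.6]
wrist_force: [-0.4, -0.2, -0.1]
opening: 0.0639
grip_force: 0.0
```

Emit:
play_rows:
  translation:
    - [0.02,0,0]
    - [0.04,0,0]
    - [0.05,0,0]
    - [0.06,0,0]
    - [0.07,0,0]
    - [0.08,0,0]
    - [0.09,0,0]
    - [0.1,0,0]
    - [0.11,0,0]
    - [0.12,0,0]
  delta_rot:
    - [0,0,0]
    - [0,0,0]
    - [0,0,0]
    - [0,0,0]
    - [0,0,0]
    - [0,0,0]
    - [0,0,0]
    - [0,0,0]
    - [0,0,0]
    - [0,0,0]
  hand: [64,64,64,64,64,64,64,64,64,64]

```text
time_s: 9.85
position: [0.5645, -0.1197, 0.1806]
eef_rot: [180.0, 0.0, 105.7]
wrist_force: [0.3, -1.8, 0.6]
opening: 0.0638
grip_force: 0.9
```

Run:
```python
from h import *
tell()
for n in("top","scene"): p=boxfit(n)
```

```text
t 9.85 stand [-154.1   -1.   180.6] rot [1.7999e+02 3.0000e-02 1.0568e+02] F [ 0.26 -1.76  0.57] open 0.0638 J [-23.   6. 101.  -0.  73. -39.]
top [1076   57] [-78.2  -1.7] [96.  88.1] 89.2 207.0
scene [1305] [-93.1  -3.8] [118.6  98.8] 0.2 204.7
```

Emit:
play_rows:
  translation:
    - [0.02,-0.001,0]
    - [0.04,-0.003,0]
    - [0.06,-0.005,0]
    - [0.08,-0.007,0]
    - [0.1,-0.008,0]
    - [0.12,-0.01,0]
    - [0.14,-0.012,0]
    - [0.16,-0.014,0]
    - [0.18,-0.016,0]
    - [0.2,-0.018,0]
  delta_rot:
    - [0,0,0]
    - [0,0,-0.001]
    - [0,0,-0.002]
    - [0,0,-0.003]
    - [0,0,-0.004]
    - [0,0,-0.005]
    - [0,0,-0.006]
    - [0,0,-0.006]
    - [0,0,-0.006]
    - [0,0,-0.006]
  hand: [64,64,64,64,64,64,64,64,64,64]

```text
time_s: 10.95
position: [0.5501, -0.0819, 0.1805]
eef_rot: [180.0, 0.0, 106.2]
wrist_force: [0.1, -1.3, 1.3]
opening: 0.0638
grip_force: 1.0
```

Run:
```python
from h import *
tell()
for n in("top","scene"): p=boxfit(n)
```

```text
t 10.95 stand [-113.7    2.2  180.5] rot [1.7999e+02 1.0000e-02 1.0623e+02] F [ 0.11 -1.26  1.34] open 0.0638 J [-20.   3. 104.  -0.  73. -36.]
top [942 127] [-30.4   2.5] [96.  74.2] 88.7 207.1
scene [1346] [-57.8   0.2] [127.6  98.7] 0.2 204.6
```

Emit:
play_rows:
  translation:
    - [0.02,0.001,0]
    - [0.04,0.002,0]
    - [0.06,0.003,0]
    - [0.08,0.004,0]
    - [0.1,0.005,0]
    - [0.12,0.006,0]
    - [0.14,0.006,0]
    - [0.16,0.006,0]
    - [0.18,0.006,0]
    - [0.2,0.006,0]
  delta_rot:
    - [0,0,0]
    - [0,0,0]
    - [0,0,0]
    - [0,0,0]
    - [0,0,0]
    - [0,0,0]
    - [0,0,0]
    - [0,0,0]
    - [0,0,0]
    - [0,0,0]
  hand: [64,64,64,64,64,64,64,64,64,64]

```text
time_s: 12.05
position: [0.5401, -0.0431, 0.1805]
eef_rot: [180.0, 0.0, 106.2]
wrist_force: [0.5, -1.1, -0.2]
opening: 0.064
grip_force: 0.9
```

Run:
```python
from h import *
tell()
for n in("top","scene"): p=boxfit(n)
save("both4",p["image"][120:280,200:460])
```

```text
t 12.05 stand [-73.7   1.  180.5] rot [180.     0.   106.23] F [ 0.48 -1.12 -0.22] open 0.064 J [-17.   1. 106.  -0.  73. -33.]
top [798 146] [15.2  0.9] [96.3 62.8] 89.3 207.1
scene [1373] [-14.3  -1.6] [121.4  98.4] 0.1 204.7
```

Emit:
play_rows:
  translation:
    - [0.01,0,0]
    - [0.02,0,0]
    - [0.03,0,0]
    - [0.04,0,0]
    - [0.05,0,0]
    - [0.06,0,0]
    - [0.07,0,0]
    - [0.08,0,0]
    - [0.09,0,0]
    - [0.1,0,0]
  delta_rot:
    - [0,0,0]
    - [0,0,0]
    - [0,0,0]
    - [0,0,0]
    - [0,0,0]
    - [0,0,0]
    - [0,0,0]
    - [0,0,0]
    - [0,0,0]
    - [0,0,0]
  hand: [64,64,64,64,64,64,64,64,64,64]

```text
time_s: 13.15
position: [0.5347, -0.0242, 0.1807]
eef_rot: [180.0, 0.0, 106.2]
wrist_force: [0.8, -3.1, 1.8]
opening: 0.0643
grip_force: 1.4
```

Run:
```python
from h import *
tell()
a=[]
for n in("top","scene"):
    p=grab_frame(n); C=cloud(p); r0,c0=(150,240) if n=="top" else (130,260)
    a.append(cv2.resize(p["image"][r0:r0+130,c0:c0+180],None,fx=2.2,fy=2.2,interpolation=2))
    m=(C[...,0]>.4)&(C[...,0]<.62)&(C[...,1]>-.1)&(C[...,1]<.2)
    P=S(C[m]); d=p["image"][m].max(1)<60
    c,s=np.cos(np.radians(15)),np.sin(np.radians(15));x,z=P[:,0],P[:,2]-170
    X=x*c-z*s;Z=x*s+z*c
    q=d&(Z>25)&(Z<45)&(abs(P[:,1])<65)
    r=cv2.minAreaRect(np.c_[X[q],P[q,1]].astype(np.float32));print(n,q.sum(),"X",X[q].min(),X[q].max(),"Z lo/hi x",[round(float(np.median(Z[q&(X>k)&(X<k+20)])),1) for k in(-30,-10,10,30) if (q&(X>k)&(X<k+20)).any()],"y",np.percentile(P[q,1],[1,99]))
save("s5",np.hstack(a))
```

```text
t 13.15 stand [-54.    0.8 180.7] rot [1.7997e+02 2.0000e-02 1.0623e+02] F [ 0.76 -3.1   1.77] open 0.0643 J [-15.  -0. 107.  -0.  73. -31.]
top 409 X -35.36871663416455 46.318811220903044 Z lo/hi x [33.5, 38.7, 42.1, 44.0] y [-45.30589008  48.14047966]
scene 843 X -63.77443882202303 58.3138787197222 Z lo/hi x [32.0, 35.6, 38.9, 42.2] y [-50.03537843  39.70826705]
```

View pics/s5.png

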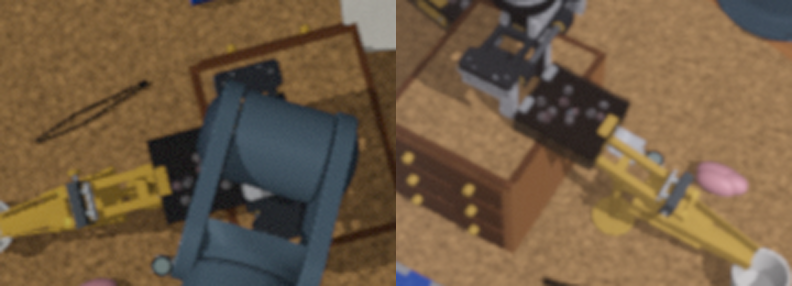

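The box is still level, with its middle just past the brink; finger friction is holding it. I'll tilt the tool with it about the brink so it settles gently.

Emit:
play_rows:
  translation:
    - [0.002,0,-0.007]
    - [0.005,0,-0.014]
    - [0.008,0,-0.021]
    - [0.01,0,-0.028]
    - [0.013,0,-0.035]
    - [0.015,0,-0.042]
    - [0.017,0,-0.049]
    - [0.019,0,-0.056]
    - [0.021,0,-0.062]
    - [0.023,0,-0.068]
  delta_rot:
    - [0,-0.017,0]
    - [0,-0.033,0]
    - [0,-0.05,0]
    - [0,-0.067,0]
    - [0,-0.083,0]
    - [0,-0.1,0]
    - [0,-0.117,0]
    - [0,-0.133,0]
    - [0,-0.15,0]
    - [0,-0.167,0]
  hand: [64,64,64,64,64,64,64,64,64,64]

```text
time_s: 14.25
position: [0.5333, -0.0197, 0.1942]
eef_rot: [180.0, 15.2, 106.2]
wrist_force: [-0.9, 0.5, 0.3]
opening: 0.0637
grip_force: 0.0
```

```bash
cat >> h.py <<'E'
def rail():
    s=read_state();P=S(s["position"])[0];c,n=np.cos(np.radians(15)),np.sin(np.radians(15))
    x,z=P[0],P[2]-170;F=np.array(s["wrist_force"]);a=np.radians(YAW);u=np.array([np.cos(a)*c,np.sin(a)*c,-n]);v=[-np.sin(a),np.cos(a),0]
    print("t",round(s["time_s"],2),"rail TCP",np.round([x*c-z*n,P[1],x*n+z*c],1),"rot",np.round(s["eef_rot"],2),"F along/across/z",np.round([F@u,F@v,F[2]],2))
def boxr(n):
    p=grab_frame(n);C=cloud(p);m=(C[...,0]>.4)&(C[...,0]<.62)&(C[...,1]>-.1)&(C[...,1]<.2)
    P=S(C[m]);d=p["image"][m].max(1)<60;c,s=np.cos(np.radians(15)),np.sin(np.radians(15));x,z=P[:,0],P[:,2]-170
    X=x*c-z*s;Z=x*s+z*c;y=P[:,1];q=d&(Z>28)&(Z<45)&(abs(y)<65)
    print(n,q.sum(),"Xmax",np.percentile(X[q],99.5),"top Z",[round(float(np.median(Z[q&(X>k)&(X<k+20)])),1) for k in range(-30,160,20) if (q&(X>k)&(X<k+20)).sum()>5])
    for k in range(-30,160,12):
        w=q&(X>k)&(X<k+12)
        if w.sum()>20: print("  ",k,np.round([y[w].min(),y[w].max()],1),end="")
    print();return p
E
python3 - <<'E'
from h import *
rail()
for n in("top","scene"): boxr(n)
E
```

```text
t 14.25 rail TCP [-53.9   0.9  10.6] rot [179.99  15.16 106.23] F along/across/z [0.62 0.68 0.31]
top 42 Xmax 67.2056396098951 top Z [36.7, 37.2]
   54 [37.7 48.4]
scene 828 Xmax 64.11879291338931 top Z [34.7, 34.2, 34.4, 34.6, 34.1]
   -30 [-49.7  41.8]   -18 [-50.7  41.8]   -6 [-49.2  42.1]   6 [-50.3  40.5]   18 [-49.8  41. ]   30 [-50.1  41.3]   42 [-50.5  40.6]   54 [-51.1  40.4]
```

The box is tipped flat on the rails (top heights constant) with its nose at about 64 mm. Now I'll push along the slope.

Emit:
play_rows:
  translation:
    - [0.015,0,0]
    - [0.03,0,0]
    - [0.045,0,0]
    - [0.06,0,0]
    - [0.075,0,0]
    - [0.09,0,0]
    - [0.105,0,0]
    - [0.12,0,0]
    - [0.135,0,0]
    - [0.15,0,0]
  delta_rot:
    - [0,0,0]
    - [0,0,0]
    - [0,0,0]
    - [0,0,0]
    - [0,0,0]
    - [0,0,0]
    - [0,0,0]
    - [0,0,0]
    - [0,0,0]
    - [0,0,0]
  hand: [64,64,64,64,64,64,64,64,64,64]

```text
time_s: 15.35
position: [0.5251, 0.0083, 0.1863]
eef_rot: [180.0, 15.0, 106.2]
wrist_force: [0.5, -1.0, 0.8]
opening: 0.0639
grip_force: 0.7
```

Run:
```python
from h import *
rail()
for n in("top","scene"): p=boxr(n)
```

```text
t 15.35 rail TCP [-23.7   0.9  10.5] rot [180.    15.03 106.23] F along/across/z [-1.23 -0.25  0.77]
top 28 Xmax 94.33325835158767 top Z [35.9]

scene 804 Xmax 92.01743417595266 top Z [35.7, 34.1, 34.4, 34.5, 34.2, 34.6, 34.6]
   -6 [-50.6  40.1]   6 [-49.6  42.3]   18 [-50.   41.3]   30 [-49.4  40.7]   42 [-50.   40.9]   54 [-50.4  40.8]   66 [-49.6  40.8]   78 [-51.1  40. ]
```

Emit:
play_rows:
  translation:
    - [0.02,0,0]
    - [0.04,0,0]
    - [0.06,0,0]
    - [0.08,0,0]
    - [0.1,0,0]
    - [0.12,0,0]
    - [0.14,0,0]
    - [0.16,0,0]
    - [0.18,0,0]
    - [0.2,0,0]
  delta_rot:
    - [0,0,0]
    - [0,0,0]
    - [0,0,0]
    - [0,0,0]
    - [0,0,0]
    - [0,0,0]
    - [0,0,0]
    - [0,0,0]
    - [0,0,0]
    - [0,0,0]
  hand: [64,64,64,64,64,64,64,64,64,64]

```text
time_s: 16.45
position: [0.5143, 0.0455, 0.1758]
eef_rot: [-180.0, 15.0, 106.2]
wrist_force: [-0.1, -0.6, 0.3]
opening: 0.0638
grip_force: 0.3
```

Emit:
play_rows:
  translation:
    - [0.005,0,0]
    - [0.01,0,0]
    - [0.015,0,0]
    - [0.02,0,0]
    - [0.025,0,0]
    - [0.03,0,0]
    - [0.035,0,0]
    - [0.04,0,0]
    - [0.045,0,0]
    - [0.05,0,0]
  delta_rot:
    - [0,0,0]
    - [0,0,0]
    - [0,0,0]
    - [0,0,0]
    - [0,0,0]
    - [0,0,0]
    - [0,0,0]
    - [0,0,0]
    - [0,0,0]
    - [0,0,0]
  hand: [64,64,64,64,64,64,64,64,64,64]

```text
time_s: 17.45
position: [0.5117, 0.0545, 0.1733]
eef_rot: [180.0, 15.0, 106.2]
wrist_force: [-0.3, -0.5, 0.6]
opening: 0.0639
grip_force: 0.3
```

Run:
```python
from h import *
rail()
for n in("top","scene"): p=boxr(n)
save("s6",cv2.resize(p["image"][130:270,280:450],None,fx=4,fy=4,interpolation=2))
```

```text
t 17.45 rail TCP [26.1  0.8 10.4] rot [180.    15.03 106.23] F along/across/z [-0.52  0.38  0.59]
top 5 Xmax 35.444490909133215 top Z []

scene 783 Xmax 141.71382595201968 top Z [40.0, 33.6, 34.3, 34.7, 34.9, 34.7, 34.7]
   54 [-50.1  40.2]   66 [-50.4  41.5]   78 [-50.3  40.2]   90 [-49.8  40.6]   102 [-49.7  42. ]   114 [-49.7  40.2]   126 [-50.5  38.4]   138 [-48.6  39. ]
```

View pics/s6.png

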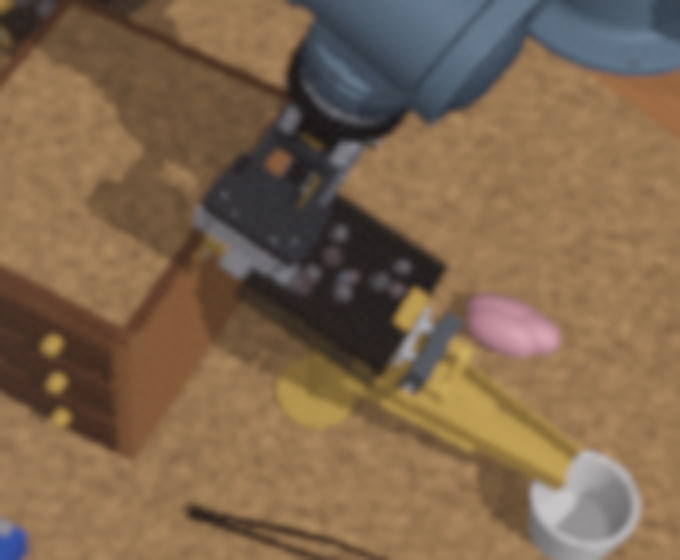

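The box is flat and straight on the rails, with its nose just short of the chrome plate at about (415, 335) in the crop. Now I'll go in slowly by feel.

Emit:
play_rows:
  translation:
    - [0.004,0,0]
    - [0.008,0,0]
    - [0.012,0,0]
    - [0.016,0,0]
    - [0.02,0,0]
    - [0.024,0,0]
    - [0.028,0,0]
    - [0.03,0,0]
  delta_rot:
    - [0,0,0]
    - [0,0,0]
    - [0,0,0]
    - [0,0,0]
    - [0,0,0]
    - [0,0,0]
    - [0,0,0]
    - [0,0,0]
  hand: [64,64,64,64,64,64,64,64]

```text
time_s: 18.35
position: [0.5101, 0.06, 0.1718]
eef_rot: [180.0, 15.0, 106.2]
wrist_force: [0.3, -0.4, 0.6]
opening: 0.0643
grip_force: 0.7
```

Emit:
play_rows:
  translation:
    - [0.002,0,0]
    - [0.004,0,0]
    - [0.006,0,0]
    - [0.008,0,0]
    - [0.01,0,0]
  delta_rot:
    - [0,0,0]
    - [0,0,0]
    - [0,0,0]
    - [0,0,0]
    - [0,0,0]
  hand: [64,64,64,64,64]

```text
time_s: 18.85
position: [0.5096, 0.0618, 0.1713]
eef_rot: [180.0, 15.0, 106.2]
wrist_force: [0.4, -2.1, 0.6]
opening: 0.064
grip_force: 0.8
```

Run:
```python
from h import *
rail()
```

```text
t 18.85 rail TCP [34.   0.8 10.4] rot [180.    15.03 106.23] F along/across/z [-2.24  0.26  0.62]
```

Emit:
play_rows:
  translation:
    - [0.002,0,0]
    - [0.004,0,0]
    - [0.006,0,0]
    - [0.008,0,0]
    - [0.01,0,0]
  delta_rot:
    - [0,0,0]
    - [0,0,0]
    - [0,0,0]
    - [0,0,0]
    - [0,0,0]
  hand: [64,64,64,64,64]

```text
time_s: 19.35
position: [0.509, 0.0637, 0.1708]
eef_rot: [180.0, 15.0, 106.2]
wrist_force: [0.7, -2.7, 0.9]
opening: 0.0638
grip_force: 0.9
```

Emit:
play_rows:
  translation:
    - [0.002,0,0]
    - [0.004,0,0]
    - [0.006,0,0]
    - [0.008,0,0]
  delta_rot:
    - [0,0,0]
    - [0,0,0]
    - [0,0,0]
    - [0,0,0]
  hand: [64,64,64,64]

```text
time_s: 19.75
position: [0.5086, 0.0652, 0.1704]
eef_rot: [180.0, 15.0, 106.2]
wrist_force: [1.1, -2.0, 0.8]
opening: 0.064
grip_force: 1.0
```

Run:
```python
from h import *
rail()
```

```text
t 19.75 rail TCP [37.6  0.8 10.5] rot [180.    15.03 106.23] F along/across/z [-2.33 -0.49  0.82]
```

Emit:
play_rows:
  translation:
    - [0.002,0,0]
    - [0.004,0,0]
    - [0.006,0,0]
  delta_rot:
    - [0,0,0]
    - [0,0,0]
    - [0,0,0]
  hand: [64,64,64]

```text
time_s: 20.05
position: [0.5084, 0.0659, 0.1702]
eef_rot: [180.0, 15.1, 106.2]
wrist_force: [1.2, -3.6, 0.9]
opening: 0.064
grip_force: 2.4
```

```bash
python3 -c "
from h import *
rail()"
```

```text
t 20.05 rail TCP [38.4  0.8 10.5] rot [180.    15.1  106.24] F along/across/z [-3.92 -0.13  0.92]
```

Emit:
play_rows:
  translation:
    - [0.002,0,0]
    - [0.004,0,0]
  delta_rot:
    - [0,0,0]
    - [0,0,0]
  hand: [64,64]

```text
time_s: 20.25
position: [0.5084, 0.0661, 0.1703]
eef_rot: [-180.0, 15.2, 106.3]
wrist_force: [2.0, -6.1, 2.9]
opening: 0.0644
grip_force: 3.7
```

```bash
python3 -c "
from h import *
rail()"
```

```text
t 20.25 rail TCP [38.6  0.7 10.6] rot [-180.     15.17  106.25] F along/across/z [-6.92 -0.17  2.92]
```

The tool has stopped advancing (38.6 mm) and the force jumped from about 2.3 to 7 N, so the plate is fully in. Backing off slowly.

Emit:
play_rows:
  translation:
    - [-0.003,0,0]
    - [-0.006,0,0]
    - [-0.01,0,0]
    - [-0.016,0,0]
    - [-0.03,0,0]
    - [-0.06,0,0]
    - [-0.1,0,0]
    - [-0.15,0,-0.05]
    - [-0.2,0,-0.15]
    - [-0.2,0,-0.3]
  delta_rot:
    - [0,0,0]
    - [0,0,0]
    - [0,0,0]
    - [0,0,0]
    - [0,0,0]
    - [0,0,0]
    - [0,0,0]
    - [0,0,0]
    - [0,0,0]
    - [0,0,0]
  hand: [64,64,64,64,64,64,64,64,64,64]

```text
time_s: 21.25
position: [0.5141, 0.0435, 0.2386]
eef_rot: [-179.9, 15.0, 106.1]
wrist_force: [0.5, 0.9, -0.1]
opening: 0.0643
grip_force: 0.0
```

Emit:
play_rows:
  translation:
    - [-0.05,0,-0.1]
    - [-0.15,0,-0.2]
    - [-0.3,0,-0.3]
    - [-0.5,0,-0.3]
    - [-0.7,0,-0.3]
    - [-0.85,0,-0.3]
    - [-0.95,0,-0.3]
    - [-1,0,-0.3]
    - [-1,0,-0.3]
  delta_rot:
    - [0,0,0]
    - [0,0,0]
    - [0,0,0]
    - [0,0,0]
    - [0,0,0]
    - [0,0,0]
    - [0,0,0]
    - [0,0,0]
    - [0,0,0]
  hand: [64,64,64,64,64,64,64,64,64]

```text
time_s: 22.15
position: [0.5642, -0.1268, 0.3488]
eef_rot: [179.9, 15.1, 106.1]
wrist_force: [-0.7, -0.0, 0.4]
opening: 0.0642
grip_force: 0.0
```

Run:
```python
from h import *
rail();a=[]
for n in("top","scene"):
    p=boxr(n); r0,c0=(170,230) if n=="top" else (140,300)
    a.append(cv2.resize(p["image"][r0:r0+110,c0:c0+140],None,fx=2.8,fy=2.8,interpolation=2))
save("s7",np.hstack(a))
```

```text
t 22.15 rail TCP [-201.6    1.2  131.1] rot [179.95  15.06 106.11] F along/across/z [0.08 0.64 0.35]
top 1281 Xmax 154.56706263989142 top Z [34.3, 36.7, 36.7, 36.6, 36.7, 36.9, 37.0]
   42 [-45.2  48.4]   54 [-45.9  48.3]   66 [-45.3  48.3]   78 [-45.8  47.6]   90 [-45.9  47. ]   102 [-45.7  46.3]   114 [-46.2  45.1]   126 [-45.9  46.4]   138 [-46.  46.]   150 [-45.   45.1]
scene 885 Xmax 154.65545517394685 top Z [34.6, 34.7, 34.6, 34.6, 34.6, 35.1]
   54 [-51.4  40.2]   66 [-48.9  40.1]   78 [-50.5  39.6]   90 [-51.   41.3]   102 [-51.1  41.7]   114 [-49.1  41.6]   126 [-50.2  42.3]   138 [-49.6  40.5]   150 [-49.8  37.6]
```

View pics/s7.png

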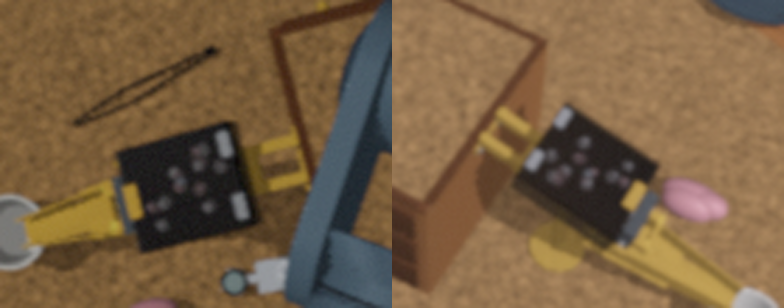

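The box sits square and centred on the rails (centre line within about 1 mm), with its nose pressed against the stop's dark saddle at (125, 205) in the left half. The cup, tweezers, loupe and quartz haven't moved, and the arm is clear.

```bash
python3 -c "
from workcell import *
print(close_job())"
```

```text
the job is handed in; nothing more can be done
None
```

The job is handed in after about 22 s: the box is on the rails, square and centred to about 1 mm, its nose holding the stop plate fully in; the arm is clear and the cup, tweezers, loupe and quartz were left alone.

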